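# Put the label roll away and shut the supply drawer

### The arm

A 6-joint arm with a two-finger parallel gripper is mounted at the origin on a cart in front of the work surface, level with it; the furniture and walls round the work are solid. World frame = base frame: x ahead of the robot, y to its left, z up, the work surface at z = 0. Lengths are in m, angles in degrees, forces in N, time in s.
With the tool pointing down it reaches from about 0.4 to 0.825 m from the base axis. Payload 7 kg.
Tool frame: the origin (TCP) lies between the finger pads; the fingertips stand 19 mm ahead of it and the grasp point (between the pads) is the TCP; z points along the fingers, y is the line along which they close (so a half turn about z gives the same grasp; the last joint's range is limited). The gripper opens to 88 mm and grips with 3 to 60 N. Pads are 19 mm wide; open, the fingers measure 130 mm over their backs; the gripper's body (78 mm by 193 mm) begins 47 mm behind the grasp point.
Start: joints at [-48.352, 20.546, 0.682, 0, -70.136, -16.507], TCP at [0.287, -0.611, 0.246] pointing down, gripper open.
Joint ranges: [-176.03, 176.03], [-82.01, 121.73], [-58.28, 71.71], [-173.87, 95.51], [-174.79, -0.11], [-173.66, 173.66]. Speed limits (degrees/s): [136.94, 136.94, 172.46, 180, 180, 180].

### API

Orientations are given as [roll, pitch, yaw] about the fixed x, y, z axes, in that order (R = Rz(yaw) Ry(pitch) Rx(roll)).
In Python, from plant import get_obs, snapshot, close_job, spot_in, spot_point gives the robot as it stands.
- The arm moves only by the tool play_rows, never from a script. Its argument "plan" is a list of rows, each a list of 6 numbers: the shift along the tool's x, y, z in cm, then the turn, a rotation vector about the tool's x, y, z in degrees. A call has 1 to 20 rows; each row shifts and turns the commanded pose from where the row before left it, along the tool's axes as they then stand; what a row does not reach is not made up. A row lasts 1/12 s, in which the tool goes at most 41.7 mm and 7.16 degrees, less where a joint would pass 70% of its speed; a pose out of reach is approached as far as the arm can. A call is refused whole if a number of a shift passes 4.17 or a number of a turn 7.16, either way. A call with a gripper value outside its range is refused whole. "grip" is the finger opening in cm, from 0 to 8.76, set as the call begins (left out, the last holds). The fingers move at their own pace and stop on an object; the grip force is fixed at half the most. Time passes only in rows, so rows that do not move let the fingers close. It gives the time, the measured TCP pose, the force, the opening and the grip force at its end, in the units of the state.
- get_obs(): the state, without advancing time (a new reading comes with each control period).
- snapshot(name): name is "side" or "top"; returns a dict with "frame" (420x560x3 uint8, red, green, blue), "fx", "fy", "cx", "cy" (pixels), "position" and "attitude" of the camera in the world. Camera axes: x right, y down, z forward; pixel columns grow to the right and rows downward; lengths in m; the calibration is good to about 2 mm. A picture is of the moment at which its call begins. There is no depth.
- close_job(): hands the job in; it is judged then, once.
Trained networks look in the newest picture that a camera, given by its name, has taken for a name from the list of things; names that differ only in an ending like _2 or _b are one class to them, and where a whole thing is asked for, a point or a joint stands for the part that bears it (a point fixed in the world has none). Each returns a list of dicts, best first, with "score" (0 to 1); they miss things now and then, are a little off and sometimes report something else, mostly with a low value. They report only what shows in the picture. A call takes as long as a camera call. They do not tell look-alikes from the thing itself.
- spot_in(camera, thing): "position" ([x, y, z] in m, in world coordinates, good to about 4 mm: the middle of the surface that is visible of it).
- spot_point(camera, thing): "position" ([x, y, z] in m, in world coordinates, good to about 4 mm: a listed point, or the origin of a listed thing).
The state is a dict: "clock": time; "joint_pos": joint angles; "qvel": joint speeds; "tau": joint torques, N m; "tool_pos": TCP position; "orientation": TCP orientation; "force": force on the tool from outside, world axes, zero at the start; "moment": the same for the moment, N m; "opening": finger opening in m; "gripper_force": force on a finger pad.
Only numpy, scipy, OpenCV 4.12 (cv2) and the standard library are available. Lean on these libraries where they do the work, as an engineer would, in place of code of your own. Each camera call takes 0.05 s, during which the arm holds its last target. There are 200 camera calls.

### The job

Put the spare roll of labels into the open top drawer of the small desk cabinet, standing on its end, and let go of it. Then push the drawer fully shut.

Things in the scene. Friction and masses are not known exactly. Their poses are not given: they have to be found in the camera images.
- roll_centre (a point): centre (half-way up) of the roll of labels: a white paper cylinder with a brown cardboard core, 60 mm in diameter, 52 mm tall, about 0.11 kg, standing on its end on the desk (it can pivot in a light grip); its z axis is the roll's axis, up. Other round white things stand near it (a tall capped bottle, a flat cap, a lidded pot), in any order
- drawer_floor (a point): inner floor of the open top drawer of a fixed grey cabinet (200 deep, 240 wide, 168 mm high), mid-way across; moves with the drawer. x points the way the drawer shuts, y across, z up. Inner faces: 50 mm off in -x (front), 105 in +x, 99 in +-y. Walls rise 52 mm above it, front panel 62. As found the cabinet's top board (upper face 74 mm above it) covers the drawer from 48-63 mm in +x on
- unit_drawer0_handle (a point): middle of the top drawer's handle: a level steel bar 11 mm thick, 120 mm long, across the drawer, 35 mm in front of its front panel and 38 mm below the cabinet's top; moves with the drawer. x points the way the drawer shuts
- unit_drawer0 (a joint): how far the top drawer is open, in m: 0 fully shut, 0.134 fully open. It slides easily (about 1 N), stays where it is left, and has a stop at 0
Things that resemble listed ones, but are neither listed nor needed, are in the scene too. Of the things that look like the part that bears roll_centre, the smaller one is meant.

How it is judged (in metres and radians):
On the way:
1. the roll stands on its end in the open drawer, let go (x of roll_centre in the frame of drawer_floor between -0.055 and 0.11 m and y of roll_centre in the frame of drawer_floor between -0.1 and 0.1 m and z of roll_centre in the frame of drawer_floor between 0.015 and 0.036 m and angle between roll_centre's own z axis and vertical below 0.2 rad and value of joint unit_drawer0 above 0.05 m and contact force between label_roll and the fingers below 0.1 N), for 0.2 s.
At the end, for the whole second after the job is handed in: The top drawer is shut to within 8 mm, and the roll of labels rests inside it, standing on its end on the drawer's floor within about 11 degrees of upright (value of joint unit_drawer0 below 0.008 m and x of roll_centre in the frame of drawer_floor between -0.055 and 0.11 m and y of roll_centre in the frame of drawer_floor between -0.1 and 0.1 m and z of roll_centre in the frame of drawer_floor between 0.015 and 0.036 m and angle between roll_centre's own z axis and vertical below 0.2 rad and linear speed of label_roll below 0.02 m/s); the robot touches nothing.
It also fails if it takes over 51 s, if anything falls off the work surface, if the arm or the gripper's body presses on something with over 40 N, if the wrist force passes 120 N, or if a joint passes its speed limit or range.

## Working session

There is one attempt and no reset: what is moved stays moved. The work goes in short steps, Python scripts to look and compute and a tool call to move; the robot and the scene stay as the last step left them, time stands still between calls to the robot, and variables do not carry over. Pictures are saved under pics/ and viewed, at most 10 in all, crops included, and the job is handed in when it is done.

Besides the shell and the picture viewer there is one more tool, called after ">>>" as name(argument=value, ...), one argument or row to a line, values as JSON. play_rows: Moves the arm, as the interface text tells. Its arguments: {"type":"object","properties":{"plan":{"type":"array","items":{"type":"array","items":{"type":"number"}}},"grip":{"type":"number"}},"required":["plan"]}

```bash
mkdir -p pics; cat > h.py <<'E'
from plant import *
import numpy as np, cv2
np.set_printoptions(precision=4,suppress=True)
E
python3 - <<'E'
from h import *
o=get_obs(); print({k:np.round(o[k],4) for k in ('clock','tool_pos','orientation','opening')})
for c in ('top','side'):
    s=snapshot(c); cv2.imwrite(f'pics/{c}0.png',cv2.cvtColor(s['frame'],cv2.COLOR_RGB2BGR))
    print(c,s['fx'],s['fy'],s['cx'],s['cy'],s['position'],s['attitude'])
    for f,n in ((spot_in,'roll_centre'),(spot_point,'roll_centre'),(spot_point,'drawer_floor'),(spot_point,'unit_drawer0_handle'),(spot_in,'unit_drawer0')):
        print(f.__name__,n,[(np.round(d['position'],3).tolist(),round(d['score'],2)) for d in f(c,n)])
E
```

```text
{'clock': np.float64(0.0), 'tool_pos': array([ 0.2866, -0.6106,  0.2446]), 'orientation': array([ 179.904 ,   -0.0083, -154.8648]), 'opening': np.float64(0.0876)}
top 511.43381969609237 511.43381969609237 280.63953916462685 219.57253659511636 [ 0.2832 -0.0771  1.7562] [-171.2992   -0.5989  -89.6861]
call roll_centre [([0.446, -0.454, 0.074], 0.66), ([0.608, -0.178, 0.052], 0.65)]
call roll_centre [([0.438, -0.472, 0.039], 0.9), ([0.609, -0.177, 0.028], 0.81)]
call drawer_floor [([0.459, 0.243, 0.097], 0.9)]
call unit_drawer0_handle [([0.358, 0.234, 0.136], 0.65), ([0.608, -0.179, 0.026], 0.46)]
call unit_drawer0 [([0.46, 0.252, 0.096], 0.81)]
side 466.3144502480287 466.3144502480287 276.9857755896378 213.80857049914908 [-0.0984  0.894   0.5432] [-111.4145   -1.3514 -146.3333]
call roll_centre [([0.432, -0.44, 0.051], 0.97), ([0.599, -0.162, 0.044], 0.63), ([0.454, 0.256, 0.119], 0.5)]
call roll_centre [([0.44, -0.471, 0.038], 0.75), ([0.608, -0.18, 0.028], 0.74)]
call drawer_floor [([0.461, 0.249, 0.094], 0.93)]
call unit_drawer0_handle [([0.355, 0.229, 0.132], 0.83)]
call unit_drawer0 [([0.452, 0.255, 0.118], 0.82)]
```

View pics/top0.png

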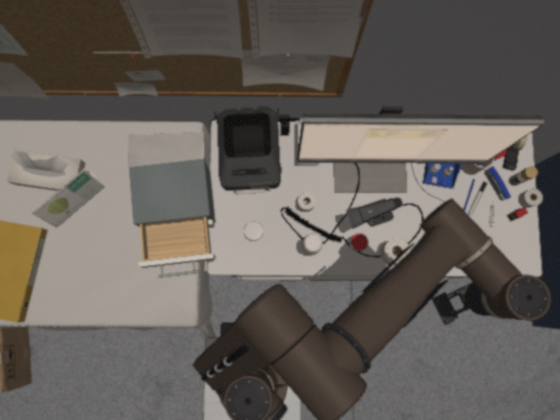

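View pics/side0.png

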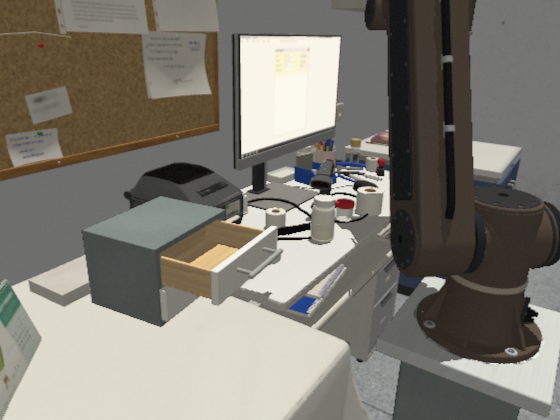

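The top view shows four white round things: the small roll with a core at (306,201), a larger roll at (395,250), the bottle at (312,243) and the flat cap at (254,231). The open drawer is at (175,240). The monitor's left edge is near column 300, so I'll triangulate its clearance and the drawer's yaw.

```bash
cat >> h.py <<'E'
from scipy.spatial.transform import Rotation as Ro
def ray(s,u,v):
    R=Ro.from_euler('xyz',s['attitude'],degrees=True).as_matrix()
    return np.array(s['position']),R@np.array([(u-s['cx'])/s['fx'],(v-s['cy'])/s['fy'],1])
def at_z(s,u,v,z):
    p,d=ray(s,u,v); return p+d*(z-p[2])/d[2]
def tri(s1,a,s2,b):
    p,d=ray(s1,*a);q,e=ray(s2,*b); k=np.linalg.lstsq(np.c_[d,-e],q-p,rcond=None)[0]
    x,y=p+k[0]*d,q+k[1]*e; return (x+y)/2,np.linalg.norm(x-y)
def poses(T,S):  # repeat spots
    for n in ('roll_centre','drawer_floor','unit_drawer0_handle'):
        for c in ('top','side'):
            print(n,c,[(np.round(d['position'],3).tolist(),round(d['score'],2)) for d in spot_point(c,n)])
E
python3 - <<'E'
from h import *
T=snapshot('top');S=snapshot('side'); poses(T,S)
print('bottom-left monitor',tri(T,(298,162),S,(237,157)),'top-left',tri(T,(303,118),S,(236,36)))
print('roll top', at_z(T,306,201,.052),'bottle',tri(T,(312,243),S,(324,200)))
for uv in ((132,222),(210,214)): print('cab front edge',at_z(T,*uv,.169))
for uv in ((138,263),(213,258)): print('panel',at_z(T,*uv,.157))
f=cv2.cvtColor(T['frame'],cv2.COLOR_RGB2BGR); a=cv2.resize(f[140:290,110:340],None,fx=3.4,fy=3.4,interpolation=cv2.INTER_CUBIC)
cv2.imwrite('pics/crop1.png',a)
E
```

```text
roll_centre top [([0.609, -0.181, 0.028], 0.75), ([0.438, -0.47, 0.036], 0.6)]
roll_centre side [([0.613, -0.183, 0.028], 0.95), ([0.441, -0.472, 0.04], 0.69)]
drawer_floor top [([0.462, 0.243, 0.095], 0.79)]
drawer_floor side [([0.461, 0.248, 0.091], 0.6)]
unit_drawer0_handle top [([0.356, 0.232, 0.133], 0.89)]
unit_drawer0_handle side [([0.359, 0.229, 0.134], 0.9), ([0.608, -0.181, 0.026], 0.73)]
bottom-left monitor (array([ 0.7106, -0.141 ,  0.2012]), np.float64(0.015511237118154246)) top-left (array([ 0.7267, -0.145 ,  0.5288]), np.float64(0.005129586835365754))
roll top [ 0.6084 -0.1791  0.052 ] bottle (array([ 0.4588, -0.1949,  0.1109]), np.float64(0.000795086616499344))
cab front edge [0.5152 0.3726 0.169 ]
cab front edge [0.5423 0.1296 0.169 ]
panel [0.3881 0.351  0.157 ]
panel [0.4051 0.1182 0.157 ]
```

View pics/crop1.png

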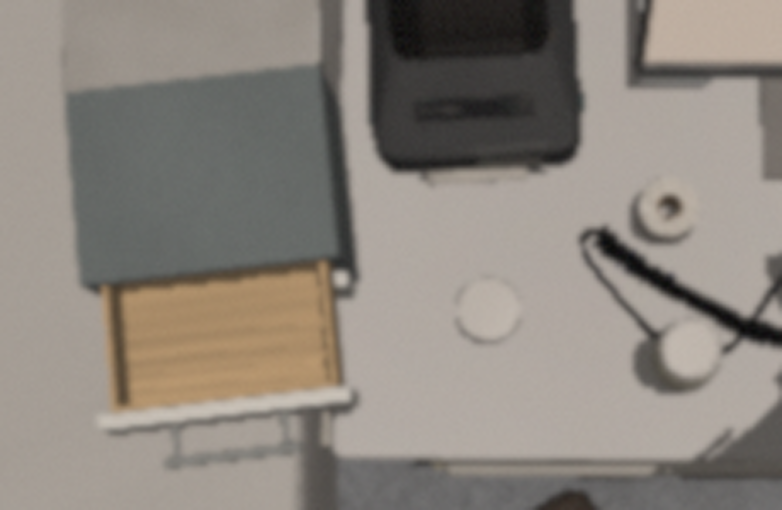

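>>> play_rows(
  plan=[
    [0,0,0,0,0,6.2],
    [0,0,0,0,0,6.2],
    [0,0,0,0,0,6.2],
    [-2.3,2.44,0,0,0,0],
    [-2.3,2.44,0,0,0,0],
    [-2.3,2.44,0,0,0,0],
    [-2.3,2.44,0,0,0,0],
    [-2.3,2.44,0,0,0,0],
    [-2.3,2.44,0,0,0,0],
    [-2.3,2.44,0,0,0,0],
    [-2.3,2.44,0,0,0,0],
    [-2.3,2.44,0,0,0,0],
    [-2.3,2.44,0,0,0,0],
    [-2.3,2.44,0,0,0,0],
    [-2.3,2.44,0,0,0,0],
    [-2.3,2.44,0,0,0,0],
    [-2.3,2.44,0,0,0,0],
    [-2.3,2.44,0,0,0,0],
    [-2.3,2.44,0,0,0,0],
  ],
  grip=8.76,
)

```text
clock: 2.58
tool_pos: [0.6087, -0.1797, 0.2458]
orientation: [-180.0, 0.0, -173.5]
force: [-0.1, -1.1, -0.7]
opening: 0.0875
gripper_force: 0.0
```

>>> play_rows(
  plan=[
    [0,0,2.2,0,0,0],
    [0,0,2.2,0,0,0],
    [0,0,2.2,0,0,0],
    [0,0,2.2,0,0,0],
    [0,0,2.2,0,0,0],
    [0,0,2.2,0,0,0],
    [0,0,2.2,0,0,0],
    [0,0,1.1,0,0,0],
    [0,0,1.1,0,0,0],
    [0,0,1,0,0,0],
    [0,0,1,0,0,0],
    [0,0,1,0,0,0],
    [0,0,0,0,0,0],
  ],
)

```text
clock: 3.67
tool_pos: [0.6069, -0.1812, 0.0377]
orientation: [180.0, -0.1, -173.5]
force: [-0.6, -0.2, -0.0]
opening: 0.0875
gripper_force: 0.0
```

>>> play_rows(
  plan=[
    [0,0,0,0,0,0],
    [0,0,0,0,0,0],
    [0,0,0,0,0,0],
    [0,0,0,0,0,0],
    [0,0,0,0,0,0],
    [0,0,0,0,0,0],
    [0,0,0,0,0,0],
    [0,0,0,0,0,0],
  ],
  grip=4.0,
)

```text
clock: 4.33
tool_pos: [0.6082, -0.1812, 0.0402]
orientation: [-180.0, 0.1, -173.4]
force: [-1.2, 2.5, 5.1]
opening: 0.0594
gripper_force: 30.0
```

>>> play_rows(
  plan=[
    [0,0,-1,0,0,0],
    [0,0,-2,0,0,0],
    [0,0,-2.5,0,0,0],
    [0,0,-2.5,0,0,0],
    [0,0,-2.5,0,0,0],
    [0,0,-2.5,0,0,0],
    [0,0,-2.5,0,0,0],
    [0,0,-2.5,0,0,0],
    [0,0,-1.5,0,0,0],
    [0,0,-1,0,0,0],
    [0,0,0,0,0,0],
  ],
)

```text
clock: 5.25
tool_pos: [0.6086, -0.1816, 0.2471]
orientation: [-180.0, 0.2, -173.5]
force: [0.2, 0.4, -1.4]
opening: 0.0597
gripper_force: 30.0
```

>>> play_rows(
  plan=[
    [0.3,1.2,0,0,0,0],
    [0.5,2.4,0,0,0,0],
    [0.6,2.5,0,0,0,0],
    [0.6,2.5,0,0,0,0],
    [0.6,2.5,0,0,0,0],
    [0.6,2.5,0,0,0,0],
    [0.6,2.5,0,0,0,0],
    [0.6,2.5,0,0,0,0],
    [0.6,2.5,0,0,0,0],
    [0.6,2.5,0,0,0,0],
    [0.6,2.5,0,0,0,0],
    [0.6,2.5,0,0,0,0],
    [0.6,2.5,0,0,0,0],
    [0.6,2.5,0,0,0,0],
    [0.6,2.5,0,0,0,0],
    [0.6,2.5,0,0,0,0],
    [0.6,2.5,0,0,0,0],
    [0.6,2.5,0,0,0,0],
    [0.3,1.5,0,0,0,0],
    [0,0,0,0,0,0],
  ],
)

```text
clock: 6.92
tool_pos: [0.4484, 0.2566, 0.2428]
orientation: [-179.9, -0.1, -173.3]
force: [-0.4, 0.9, -0.6]
opening: 0.0596
gripper_force: 30.0
```

```bash
python3 - <<'E'
from h import *
T=snapshot('top');S=snapshot('side'); poses(T,S); o=get_obs(); print(o['tool_pos'],o['orientation'],o['opening'])
f=cv2.cvtColor(S['frame'],cv2.COLOR_RGB2BGR); cv2.imwrite('pics/s2.png',cv2.resize(f[60:330,60:420],None,fx=2.2,fy=2.2))
E
```

```text
roll_centre top [([0.438, -0.473, 0.036], 0.86), ([0.449, 0.254, 0.228], 0.61)]
roll_centre side [([0.45, 0.253, 0.23], 0.93), ([0.444, -0.471, 0.039], 0.87)]
drawer_floor top [([0.466, 0.244, 0.095], 0.58)]
drawer_floor side [([0.46, 0.246, 0.089], 0.91)]
unit_drawer0_handle top [([0.356, 0.232, 0.132], 0.86)]
unit_drawer0_handle side [([0.361, 0.226, 0.134], 0.78)]
[0.4503 0.2539 0.2444] [-179.9915   -0.0127 -173.5203] 0.05975871881452035
```

View pics/s2.png

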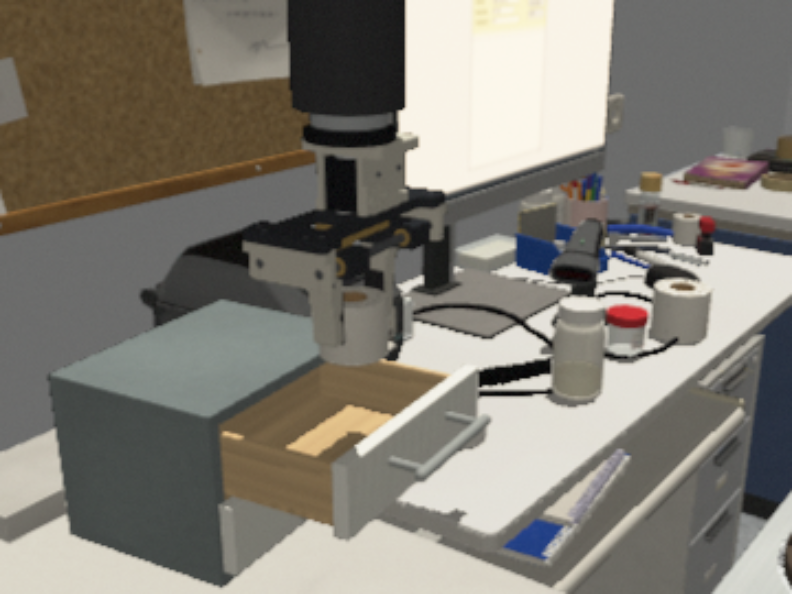

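The roll hangs upright in the grip, just in front of the cabinet top and over the open drawer. Next I shift it slightly and lower it.

>>> play_rows(
  plan=[
    [-0.5,-0.85,0,0,0,0],
    [0,0,1,0,0,0],
    [0,0,2,0,0,0],
    [0,0,2,0,0,0],
    [0,0,1.5,0,0,0],
    [0,0,1,0,0,0],
    [0,0,1,0,0,0],
    [0,0,0.7,0,0,0],
    [0,0,0.5,0,0,0],
    [0,0,0.4,0,0,0],
    [0,0,0,0,0,0],
    [0,0,0,0,0,0],
  ],
)

```text
clock: 8.32
tool_pos: [0.4563, 0.2469, 0.1438]
orientation: [180.0, 0.0, -173.5]
force: [-0.2, -0.0, -0.9]
opening: 0.0597
gripper_force: 30.0
```

>>> play_rows(
  plan=[
    [0,0,0.1,0,0,0],
    [0,0,0.1,0,0,0],
    [0,0,0,0,0,0],
    [0,0,0,0,0,0],
  ],
)

```text
clock: 8.65
tool_pos: [0.4562, 0.2468, 0.1417]
orientation: [180.0, 0.0, -173.5]
force: [0.1, 0.6, -1.3]
opening: 0.0597
gripper_force: 30.0
```

>>> play_rows(
  plan=[
    [0,0,0.1,0,0,0],
    [0,0,0.1,0,0,0],
    [0,0,0.1,0,0,0],
    [0,0,0,0,0,0],
    [0,0,0,0,0,0],
  ],
)

```text
clock: 9.07
tool_pos: [0.4561, 0.2467, 0.1385]
orientation: [-180.0, -0.0, -173.5]
force: [-0.2, -0.5, -1.1]
opening: 0.0595
gripper_force: 30.0
```

>>> play_rows(
  plan=[
    [0,0,0.1,0,0,0],
    [0,0,0.1,0,0,0],
    [0,0,0,0,0,0],
    [0,0,0,0,0,0],
  ],
)

```text
clock: 9.4
tool_pos: [0.4561, 0.2467, 0.1365]
orientation: [-180.0, -0.0, -173.5]
force: [0.1, -0.7, -1.6]
opening: 0.0596
gripper_force: 30.0
```

>>> play_rows(
  plan=[
    [0,0,0.1,0,0,0],
    [0,0,0.1,0,0,0],
    [0,0,0,0,0,0],
    [0,0,0,0,0,0],
  ],
)

```text
clock: 9.73
tool_pos: [0.4561, 0.2467, 0.1345]
orientation: [-180.0, -0.0, -173.5]
force: [0.2, 0.5, -1.2]
opening: 0.0598
gripper_force: 30.0
```

>>> play_rows(
  plan=[
    [0,0,0.1,0,0,0],
    [0,0,0,0,0,0],
    [0,0,0,0,0,0],
  ],
)

```text
clock: 9.98
tool_pos: [0.4566, 0.2468, 0.1341]
orientation: [180.0, 0.1, -173.4]
force: [0.5, -1.5, 3.6]
opening: 0.0595
gripper_force: 30.0
```

Contact is felt where it should be, so I release and retract.

>>> play_rows(
  plan=[
    [0,0,0,0,0,0],
    [0,0,0,0,0,0],
    [0,0,0,0,0,0],
    [0,0,0,0,0,0],
    [0,0,0,0,0,0],
    [0,0,0,0,0,0],
    [0,0,0,0,0,0],
    [0,0,0,0,0,0],
  ],
  grip=8.76,
)

```text
clock: 10.65
tool_pos: [0.4561, 0.2468, 0.1335]
orientation: [-180.0, -0.0, -173.5]
force: [-0.6, -0.5, 0.5]
opening: 0.0871
gripper_force: 0.0
```

>>> play_rows(
  plan=[
    [0,0,-0.5,0,0,0],
    [0,0,-1,0,0,0],
    [0,0,-1.5,0,0,0],
    [0,0,-2,0,0,0],
    [0,0,-2,0,0,0],
    [0,0,-2,0,0,0],
    [0,0,-1.5,0,0,0],
    [0,0,-0.5,0,0,0],
    [0,0,0,0,0,0],
  ],
)

```text
clock: 11.4
tool_pos: [0.4567, 0.2473, 0.2457]
orientation: [179.9, 0.2, -173.5]
force: [1.0, 0.6, -0.6]
opening: 0.0874
gripper_force: 0.0
```

```bash
python3 - <<'E'
from h import *
T=snapshot('top');S=snapshot('side'); poses(T,S); o=get_obs(); print(o['tool_pos'],o['orientation'],o['opening'],o['joint_pos'])
f=cv2.cvtColor(S['frame'],cv2.COLOR_RGB2BGR); cv2.imwrite('pics/s3.png',cv2.resize(f[60:330,60:420],None,fx=2.2,fy=2.2))
E
```

```text
roll_centre top [([0.438, -0.471, 0.04], 0.79), ([0.456, 0.247, 0.117], 0.41)]
roll_centre side [([0.459, 0.245, 0.124], 0.88), ([0.443, -0.474, 0.038], 0.86)]
drawer_floor top [([0.463, 0.244, 0.094], 0.74)]
drawer_floor side []
unit_drawer0_handle top [([0.357, 0.233, 0.133], 0.66)]
unit_drawer0_handle side [([0.359, 0.229, 0.132], 0.88)]
[0.456  0.2465 0.2429] [-179.9475   -0.0573 -173.4606] 0.08762946730962926 [  50.1168    5.8779  -19.0409   -0.0016  -65.1589 -133.5766]
```

View pics/s3.png

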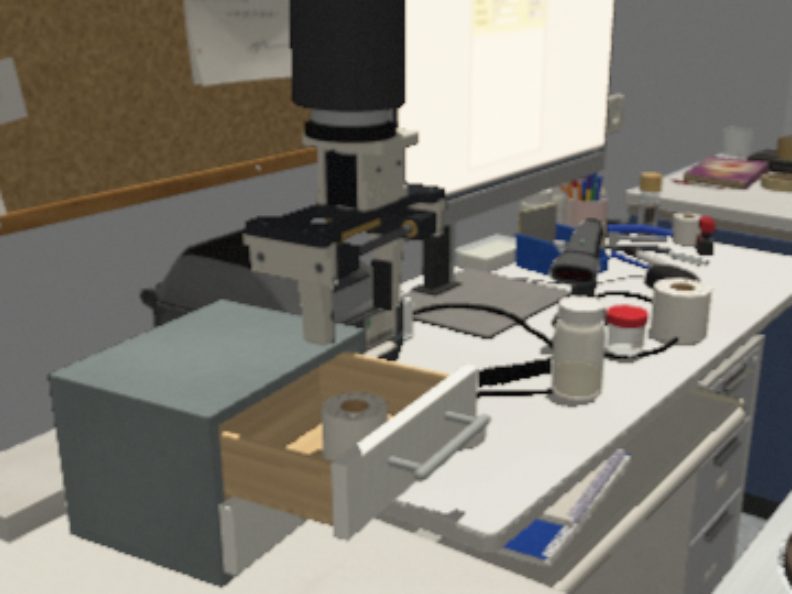

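The roll stands upright in the drawer. Now I close the fingers and go in front of the handle.

>>> play_rows(
  plan=[
    [0.8,0.1,0,0,0,0],
    [1.7,0.3,0,0,0,0],
    [1.7,0.3,0,0,0,0],
    [1.7,0.4,0,0,0,0],
    [1.7,0.4,0,0,0,0],
    [1.7,0.3,0,0,0,0],
    [1.7,0.3,0,0,0,0],
    [1.4,0.3,0,0,0,0],
    [0.8,0.2,0,0,0,0],
    [0,0,0,0,0,0],
    [0,0,0,0,0,0],
  ],
  grip=0,
)

```text
clock: 12.72
tool_pos: [0.3219, 0.2578, 0.2438]
orientation: [180.0, 0.0, -173.4]
force: [-0.3, 0.9, 0.2]
opening: 0.02
gripper_force: 0.0
```

```bash
python3 - <<'E'
from h import *
o=get_obs(); print(o['tool_pos'],o['orientation'],o['opening'],o['joint_pos'])
E
```

```text
[0.3219 0.2578 0.2438] [ 179.9673    0.0261 -173.3792] 0.019965704134469516 [  66.4161   -5.3271  -30.2006    0.0068  -65.0851 -149.7982]
```

>>> play_rows(
  plan=[
    [0,0,0.6,0,0,0],
    [0,0,1.2,0,0,0],
    [0,0,1.5,0,0,0],
    [0,0,1.5,0,0,0],
    [0,0,1.5,0,0,0],
    [0,0,1.5,0,0,0],
    [0,0,1.5,0,0,0],
    [0,0,0.9,0,0,0],
    [0,0,0.6,0,0,0],
    [0,0,0,0,0,0],
    [0,0,0,0,0,0],
  ],
)

```text
clock: 13.63
tool_pos: [0.3223, 0.2576, 0.1356]
orientation: [-180.0, -0.0, -173.5]
force: [0.3, 0.4, -0.4]
opening: 0.0005
gripper_force: 0.0
```

```bash
python3 - <<'E'
from h import *
T=snapshot('top');S=snapshot('side'); poses(T,S); o=get_obs(); print(o['tool_pos'],o['force'],o['opening'],o['joint_pos'])
f=cv2.cvtColor(S['frame'],cv2.COLOR_RGB2BGR); cv2.imwrite('pics/s4.png',cv2.resize(f[60:330,60:420],None,fx=2.2,fy=2.2))
E
```

```text
roll_centre top [([0.439, -0.475, 0.042], 0.95), ([0.455, 0.248, 0.12], 0.76)]
roll_centre side [([0.442, -0.472, 0.038], 0.84), ([0.457, 0.242, 0.121], 0.78)]
drawer_floor top [([0.462, 0.242, 0.091], 0.74)]
drawer_floor side []
unit_drawer0_handle top [([0.358, 0.234, 0.132], 0.9)]
unit_drawer0_handle side [([0.357, 0.229, 0.134], 0.78)]
[0.3221 0.2577 0.1359] [ 0.4225 -0.0289  1.3424] 0.0003258667864845229 [  66.3737    1.5197  -39.6585   -0.001   -48.7746 -149.8271]
```

View pics/s4.png

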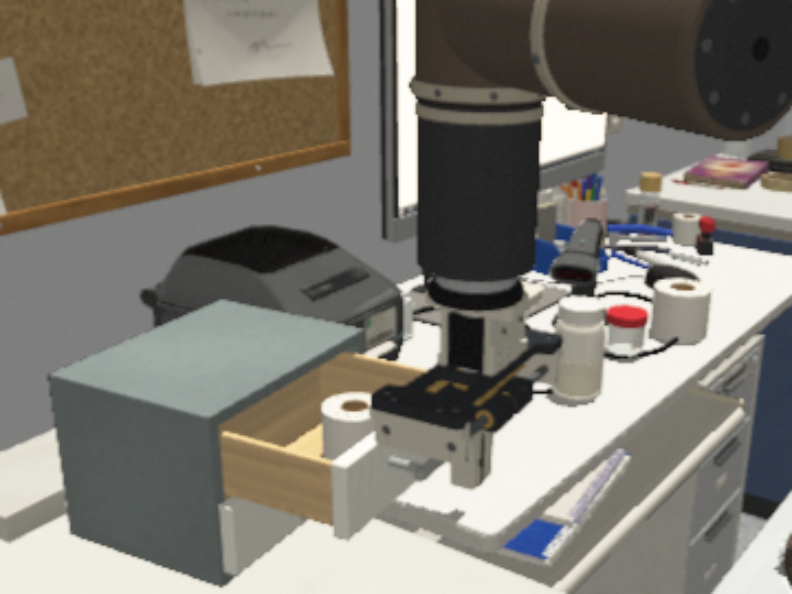

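>>> play_rows(
  plan=[
    [-0.3,0,0,0,0,0],
    [-0.3,0,0,0,0,0],
    [-0.3,0,0,0,0,0],
    [-0.2,0,0,0,0,0],
    [-0.2,0,0,0,0,0],
    [-0.2,0,0,0,0,0],
    [-0.2,0,0,0,0,0],
    [-0.2,0,0,0,0,0],
    [-0.2,0,0,0,0,0],
    [-0.2,0,0,0,0,0],
    [-0.3,0,0,0,0,0],
    [-0.3,0,0,0,0,0],
    [-0.3,0,0,0,0,0],
    [-0.4,0,0,0,0,0],
    [-0.4,0,0,0,0,0],
    [-0.4,0,0,0,0,0],
    [-0.4,0,0,0,0,0],
    [-0.4,0,0,0,0,0],
    [-0.4,0,0,0,0,0],
    [-0.4,0,0,0,0,0],
  ],
)

```text
clock: 15.7
tool_pos: [0.3821, 0.2645, 0.1356]
orientation: [180.0, 0.0, -173.5]
force: [-1.6, 1.1, 0.0]
opening: 0.0006
gripper_force: 0.6
```

>>> play_rows(
  plan=[
    [-0.4,0,0,0,0,0],
    [-0.4,0,0,0,0,0],
    [-0.4,0,0,0,0,0],
    [-0.4,0,0,0,0,0],
    [-0.4,0,0,0,0,0],
    [-0.4,0,0,0,0,0],
    [-0.4,0,0,0,0,0],
    [-0.4,0,0,0,0,0],
    [-0.4,0,0,0,0,0],
    [-0.4,0,0,0,0,0],
    [-0.4,0,0,0,0,0],
    [-0.3,0,0,0,0,0],
    [-0.3,0,0,0,0,0],
  ],
)

```text
clock: 16.78
tool_pos: [0.4316, 0.2701, 0.1356]
orientation: [-180.0, -0.0, -173.5]
force: [-1.0, 1.1, 0.2]
opening: 0.0005
gripper_force: 0.6
```

```bash
python3 - <<'E'
from h import *
T=snapshot('top');S=snapshot('side'); poses(T,S); o=get_obs(); print(o['tool_pos'],o['force'],o['orientation'],o['clock'])
E
```

```text
roll_centre top [([0.438, -0.468, 0.036], 0.92), ([0.553, 0.258, 0.119], 0.53)]
roll_centre side [([0.44, -0.473, 0.039], 0.58), ([0.553, 0.257, 0.122], 0.47)]
drawer_floor top [([0.561, 0.257, 0.095], 0.75)]
drawer_floor side []
unit_drawer0_handle top [([0.453, 0.243, 0.132], 0.85)]
unit_drawer0_handle side [([0.455, 0.241, 0.135], 0.62), ([0.552, 0.258, 0.125], 0.28)]
[0.4312 0.27   0.1356] [ 0.1007 -0.0069 -1.4681] [-179.9999    0.0034 -173.4516] 17.1833
```

>>> play_rows(
  plan=[
    [-0.2,0,0,0,0,0],
    [-0.2,0,0,0,0,0],
    [-0.2,0,0,0,0,0],
    [-0.2,0,0,0,0,0],
    [-0.2,0,0,0,0,0],
    [-0.2,0,0,0,0,0],
    [-0.2,0,0,0,0,0],
    [-0.2,0,0,0,0,0],
    [-0.2,0,0,0,0,0],
    [-0.2,0,0,0,0,0],
    [-0.2,0,0,0,0,0],
    [-0.2,0,0,0,0,0],
    [-0.2,0,0,0,0,0],
    [-0.1,0,0,0,0,0],
    [-0.1,0,0,0,0,0],
  ],
)

```text
clock: 18.43
tool_pos: [0.4553, 0.2727, 0.1353]
orientation: [-180.0, -0.4, -173.5]
force: [-30.0, 4.6, 20.6]
opening: 0.0
gripper_force: 15.1
```

>>> play_rows(
  plan=[
    [-0.1,0,0,0,0,0],
    [-0.1,0,0,0,0,0],
    [-0.1,0,0,0,0,0],
  ],
)

```text
clock: 18.68
tool_pos: [0.4555, 0.2726, 0.1353]
orientation: [-179.9, -0.6, -173.5]
force: [-46.7, 7.2, 31.6]
opening: 0.0009
gripper_force: 22.9
```

>>> play_rows(
  plan=[
    [0.5,0,0,0,0,0],
    [1,0,0,0,0,0],
    [1.5,0,0,0,0,0],
    [1.5,0,0,0,0,0],
    [1,0,0,0,0,0],
    [0,0,0,0,0,0],
    [0,0,0,0,0,0],
  ],
)

```text
clock: 19.27
tool_pos: [0.4075, 0.2676, 0.1359]
orientation: [180.0, 0.1, -173.4]
force: [-0.3, -0.2, 0.1]
opening: 0.0005
gripper_force: 0.0
```

```bash
python3 - <<'E'
from h import *
T=snapshot('top');S=snapshot('side'); poses(T,S); o=get_obs(); print(o['tool_pos'],o['force'],o['orientation'],o['clock'])
f=[cv2.resize(cv2.cvtColor(x,cv2.COLOR_RGB2BGR),(400,300),interpolation=cv2.INTER_CUBIC) for x in (T['frame'][150:300,100:300],S['frame'][165:330,80:300])]
cv2.imwrite('pics/s5.png',np.hstack(f))
E
```

```text
roll_centre top [([0.436, -0.475, 0.039], 0.87)]
roll_centre side [([0.443, -0.473, 0.04], 0.66)]
drawer_floor top []
drawer_floor side [([0.577, 0.262, 0.091], 0.56)]
unit_drawer0_handle top [([0.475, 0.246, 0.133], 0.78)]
unit_drawer0_handle side [([0.473, 0.243, 0.132], 0.94)]
[0.4077 0.2673 0.1354] [ 0.607  -0.3487 -0.4426] [-179.9875   -0.0087 -173.4808] 19.6667
```

View pics/s5.png

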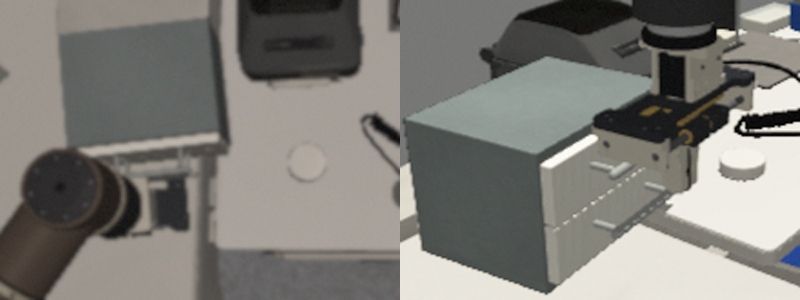

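>>> play_rows(
  plan=[
    [1,0,0,0,0,0],
    [1,0,0,0,0,0],
    [0.5,0,-1,0,0,0],
    [0,0,-2,0,0,0],
    [0,0,-2.5,0,0,0],
    [0,0,-2.5,0,0,0],
    [0,0,-2.5,0,0,0],
    [0,0,-2,0,0,0],
    [0,0,-1,0,0,0],
    [0,0,0,0,0,0],
    [0,0,0,0,0,0],
  ],
)

```text
clock: 20.58
tool_pos: [0.3821, 0.2644, 0.2708]
orientation: [179.9, 0.0, -173.4]
force: [-0.2, -0.2, 0.3]
opening: 0.0006
gripper_force: 0.0
```

```bash
python3 - <<'E'
from h import *
T=snapshot('top');S=snapshot('side')
f=[cv2.resize(cv2.cvtColor(x,cv2.COLOR_RGB2BGR),(400,400),interpolation=cv2.INTER_CUBIC) for x in (T['frame'][170:270,120:220],S['frame'][200:330,150:280])]
cv2.imwrite('pics/s6.png',np.hstack(f))
E
```

```text
(no output)
```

View pics/s6.png

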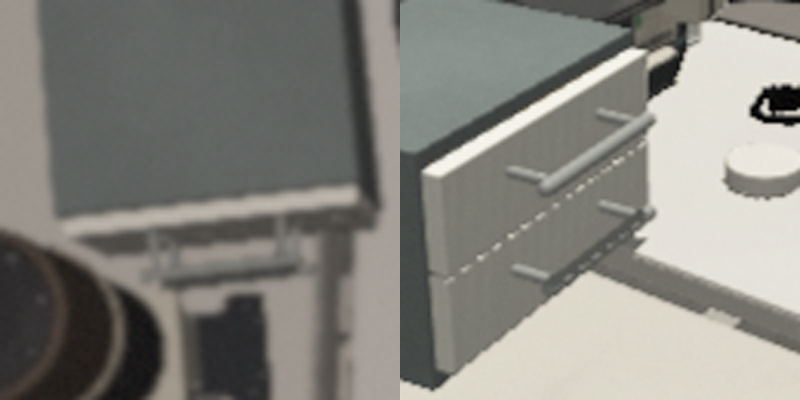

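The upper panel is flush with the lower drawer's panel (edges in line near crop (430,170) to (445,370)). It also sits against the cabinet, so the drawer is shut and nothing touches it.

```bash
python3 -c "
from h import *
print(close_job())"
```

```text
the job is handed in; nothing more can be done
None
```

I stood the roll of labels upright in the top drawer, let go of it, pushed the drawer shut until it met its stop, and handed the job in at about 21 s; the hand-in returned no verdict. The last pictures show the drawer front flush and the arm clear; the roll, now out of sight, was last seen at its standing height when the drawer was about 20 mm from shut.

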